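# Prop open the hood of a bench engraver

## Task

The blue hood of the bench engraver is standing raised on its stiff hinge. Swing the hinged prop rod with the red sleeve up from the engraver's side until its brass ball is under the yellow socket on the hood's edge, then lower the hood onto it by its black bar until the ball is fully seated in the socket. Let go, and leave the screwdriver, the cleaner bottle and the jar where they are.

Things in the scene. Friction and masses are not known exactly. Their poses are not given: they have to be found in the camera images.
- engraver: Fixed bench engraver: black foot plate 310 x 235 x 20 mm, grey tray 280 x 170 mm, rim 65 mm high, blue hood. Origin: centre of its underside. x points from its front (robot side) to its hinge side, y to its left, z up. Hood hinge axis: along y at x = 130, z = 85 mm. Rod pivot axis: along y at x = -130, z = 55 mm; the rod swings in the plane y = 150 mm. 55 mm is free either side of the sleeve.
- prop (a joint): Rod angle, rad: 0 = level along engraver +x; grows as its ball rises, stop at 1.4. 8 mm thick, 190 mm from pivot to ball centre. Red sleeve 13 mm thick, 40 to 90 mm from the pivot: pinch it at 65 mm, across the swing plane; it turns in the fingers, lagging some 0.1. Its stiff pivot (0.5 N at the ball) holds it where it is let go. Ball below the socket at 0.87; 0.08 either way is drawn in.
- hood (a joint): Hood angle, rad: 0 = closed, grows as its front edge rises. Starts at 0.90 to 1.0; seated on the rod it is 0.70. Blue panel 255 mm long from the hinge, 220 mm wide, 6 mm thick. Its stiff hinge holds it where it is left; lowering takes about 1 to 3 N at the bar, raising about 5 N.
- handle (a point): Centre of the black round pull bar on the hood's front edge, 12 mm thick, 120 mm long along engraver y (stems 55 mm either side of the centre), 29 mm free gap to the panel edge. It circles about the hinge axis: 290 mm from it along the hood and 17 mm off that line on the outer side. Can be pinched from above or pushed down.
- socket (a point): Where the ball's centre comes to lie in the yellow socket, a downward-facing flared cup sticking out from the hood's left edge: 180 mm from the hinge axis along the hood, in the rod's plane. Mouth about 60 mm wide; lips reach 16 mm past this point.
- prop_tip (a point): Centre of the brass ball, 14 mm in diameter, at the rod's free end.
- screwdriver: Bystander: loose screwdriver with a red handle, 190 mm long, lying on the table. Origin under its middle. Leave it.
- cleaner: Bystander: blue bottle with white cap, 66 mm diameter, 190 mm tall. Origin: centre of its foot. Leave it.
- screw_jar: Bystander: amber jar with black lid, 60 mm diameter, 60 mm tall. Origin: centre of its foot. Leave it.

How it is judged:
At the end, for the whole second after the job is handed in: The centre of the rod's brass ball is within 10 mm of its seat in the hood's yellow socket, with hood and rod at rest (under 0.05 rad/s) (distance between prop_tip and socket below 0.01 m and velocity of joint hood between -0.05 and 0.05 rad/s and velocity of joint prop between -0.05 and 0.05 rad/s); the robot touches nothing.
It fails at once if a bystander (screwdriver, cleaner bottle or jar) is moved by more than 40 mm (distance of any of screwdriver, cleaner, screw_jar from where it was at the start of the episode above 0.04 m).
It also fails if it takes over 61 s, if anything falls off the work surface, if the arm or the gripper's body presses on something with over 40 N, if the wrist force passes 120 N, or if a joint passes its speed limit or range.

## Robot

A 6-joint arm with a two-finger parallel gripper is mounted at the origin on the work surface. World frame = base frame: x ahead of the robot, y to its left, z up, the work surface at z = 0. Lengths are in m, angles in rad, forces in N, time in s.
With the tool pointing down it reaches from about 0.375 to 0.75 m from the base axis. Payload 9 kg.
Tool frame: the origin (TCP) lies at the very end of the fingers, on their centre line; the grasp point (between the pads) lies 19 mm behind it; z points along the fingers, y is the line along which they close (so a half turn about z gives the same grasp; the last joint's range is limited). The gripper opens to 85 mm and grips with 20 to 120 N. Pads are 22 mm wide; open, the fingers measure 114 mm over their backs; the gripper's body (76 mm by 85 mm) begins 54 mm behind the grasp point. The pads swing forward as they close: fully open they stand 13 mm farther back than shut.
Start: joints at [1.031, 0.104, 0.097, 1.564, 0, 1.353], TCP at [0.19, 0.569, 0.231] pointing down, gripper open.
Joint ranges: [-2.99, 2.99], [-0.84, 1.86], [-1.1, 1.16], [-1.84, 2.11], [-1.51, 1.56], [-3.14, 3.14]. Speed limits (rad/s): [2.22, 2.22, 2.57, 3.14, 3.14, 3.14].

## Interface

Orientations are given as a unit quaternion [w, x, y, z].
In Python, from rig import get_obs, read_camera, sign_off gives the robot as it stands. The module is installed in compiled form; this text tells all that it offers.
- The arm moves only by the shell command python3 -m handwheel 'ROWS' [OPENING]. ROWS is text: rows parted by semicolons, each of 4 numbers parted by spaces: the shift along the world's x, y, z in cm, then the turn about the world's z in rad. A call has 1 to 5 rows; each row is the pose to reach, as a shift and turn from the pose commanded when the call began; what a row does not reach only later rows make up. A row lasts 1/10 s, in which the tool goes at most 50 mm and 8.59 degrees, less where a joint would pass 70% of its speed; a pose out of reach is approached as far as the arm can. A call with a gripper value outside its range is refused whole. OPENING is the finger opening in cm, from 0 to 8.54, set as the call begins (- or left out, the last holds). The fingers move at their own pace and stop on an object; the grip force is fixed at half the most. Time passes only in rows, so rows that repeat a pose let the fingers close. It gives the time, the measured TCP pose, the force, the opening and the grip force at its end, in the units of the state.
- get_obs(): the state, without advancing time (a new reading comes with each control period).
- read_camera(name): name is "scene" or "top" or "wrist"; returns a dict with "frame" (420x560x3 uint8, blue, green, red), "K" (3x3 intrinsics, pixels), "eye" and "rotation" of the camera in the world. Camera axes: x right, y down, z forward; pixel columns grow to the right and rows downward; lengths in m; the calibration is good to about 2 mm. A picture is of the moment at which its call begins. There is no depth.
- sign_off(): hands the job in; it is judged then, once.
The state is a dict: "time": time; "qpos": joint angles; "joint_velocities": joint speeds; "tau": joint torques, N m; "eef_pos": TCP position; "tool_rot": TCP orientation; "wrist_force": force on the tool from outside, world axes, zero at the start; "ft_torque": the same for the moment, N m; "gripper_width": finger opening in m; "grasp_force": force on a finger pad.
Only numpy, scipy, OpenCV 4.12 (cv2) and the standard library are available. Lean on these libraries where they do the work, as an engineer would, in place of code of your own. Each camera call takes 0.05 s, during which the arm holds its last target. There are 200 camera calls.

## Working session

There is one attempt and no reset: what is moved stays moved. The work goes in short steps, Python scripts to look and compute and a shell command to move; the robot and the scene stay as the last step left them, time stands still between calls to the robot, and variables do not carry over. Pictures are saved under pics/ and viewed, at most 10 in all, crops included, and the job is handed in when it is done.

```bash
mkdir -p pics; cat > h.py <<'E'
import numpy as np,cv2
from rig import get_obs,read_camera,sign_off
def ray(c,u,v):
    d=np.linalg.inv(c['K'])@[u,v,1.]; d=np.array(c['rotation'])@d
    return np.array(c['eye']),d/np.linalg.norm(d)
def plane(c,u,v,z):
    e,d=ray(c,u,v); return e+d*(z-e[2])/d[2]
def tri(rs):
    A=0;b=0
    for e,d in rs:
        P=np.eye(3)-np.outer(d,d);A=A+P;b=b+P@e
    return np.linalg.solve(A,b)
def proj(c,p):
    q=c['K']@(np.array(c['rotation']).T@(np.array(p)-c['eye'])); return q[:2]/q[2]
E
python3 - <<'E'
from h import *
for n in ('scene','top'):
    c=read_camera(n); cv2.imwrite(f'pics/{n}0.png',c['frame']); print(n,np.round(c['eye'],3),np.round(c['rotation'],3).tolist(),c['K'][0])
print(get_obs())
E
```

```text
scene [1.685 0.14  1.291] [-0.239, 0.621, 0.695, -0.272] [506.62889526   0.         282.12694638]
top [ 0.292 -0.017  1.545] [-0.067, 0.704, -0.703, 0.072] [513.68101082   0.         282.59896002]
{'time': 0.1, 'qpos': array([ 1.03126116e+00,  1.04666532e-01,  9.65625290e-02,  1.56391099e+00,
       -4.38343491e-06,  1.35309008e+00]), 'joint_velocities': array([-1.13977365e-05, -1.31154105e-03,  1.74539769e-03, -1.26460896e-03,
        4.84874758e-04, -1.36363057e-03]), 'tau': array([ 5.97326682e-03, -5.58206570e+01,  5.04720318e+01,  1.29948033e-02,
       -4.25132694e-04, -6.62817615e-05]), 'eef_pos': array([0.18961971, 0.56893372, 0.23059284]), 'tool_rot': array([-2.23196174e-04,  1.60220890e-01,  9.87080997e-01, -5.66985574e-04]), 'wrist_force': array([-0.40879863, -0.74005692,  0.75738902]), 'ft_torque': array([ 0.04359219, -0.01101286, -0.0193361 ]), 'grasp_force': 0.0, 'gripper_width': 0.0856469532483866}
```

View pics/scene0.png

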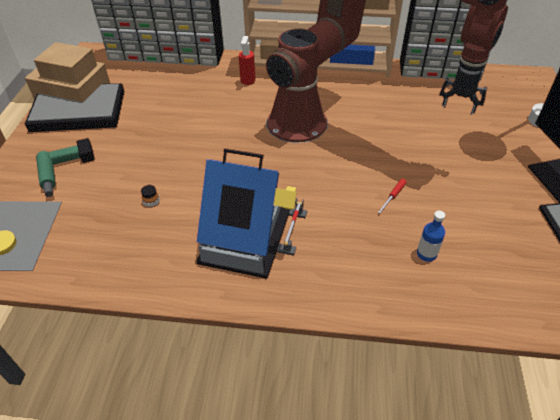

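View pics/top0.png

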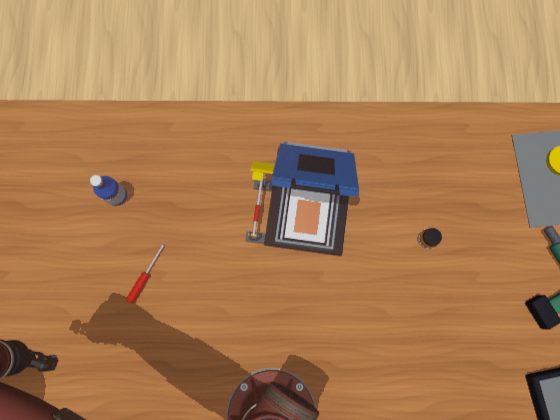

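The engraver is at top-view (305,200), with the rod at (257,210), the sleeve at (256,214) and the yellow socket at (262,170). In the scene view the socket is at (287,197) and the bar at (243,153). The bystanders are well clear. Next I'll zoom in.

```bash
python3 - <<'E'
from h import *
a=cv2.imread('pics/scene0.png')[140:280,190:320]; b=cv2.imread('pics/top0.png')[135:265,235:370]
f=lambda i:cv2.resize(i,(390,420),interpolation=cv2.INTER_CUBIC)
cv2.imwrite('pics/z.png',np.hstack([f(a),f(b)]))
for n,(y0,y1,x0,x1) in dict(scene=(140,280,190,320),top=(135,265,235,370)).items():
    im=cv2.imread(f'pics/{n}0.png').astype(int)
    B,G,R=im[...,0],im[...,1],im[...,2]
    roi=np.zeros(B.shape,bool);roi[y0:y1,x0:x1]=1
    for nm,m in dict(red=(R>110)&(G<60)&(B<60),yel=(R>120)&(G>110)&(B<90),blue=(B>90)&(R<70)).items():
        ys,xs=np.where(m&roi)
        if len(xs):print(n,nm,len(xs),xs.mean().round(1),ys.mean().round(1),cv2.boxPoints(cv2.minAreaRect(np.c_[xs,ys].astype(np.float32))).round(1).tolist())
E
```

```text
scene red 34 295.1 214.5 [[291.5, 218.5], [294.3999938964844, 209.8000030517578], [298.29998779296875, 211.10000610351562], [295.3999938964844, 219.8000030517578]]
scene yel 1329 275.2 200.9 [[190.0, 140.0], [319.0, 140.0], [319.0, 279.0], [190.0, 279.0]]
scene blue 4699 237.1 207.2 [[194.5, 245.5], [206.8000030517578, 159.39999389648438], [279.20001220703125, 169.6999969482422], [266.8999938964844, 255.8000030517578]]
top red 64 256.5 212.4 [[253.5, 219.89999389648438], [255.39999389648438, 204.60000610351562], [259.3999938964844, 205.0], [257.3999938964844, 220.39999389648438]]
top yel 8018 296.4 200.0 [[235.0, 135.0], [369.0, 135.0], [369.0, 264.0], [235.0, 264.0]]
top blue 2574 315.5 170.0 [[270.6000061035156, 185.10000610351562], [276.29998779296875, 142.8000030517578], [362.6000061035156, 154.60000610351562], [356.79998779296875, 196.89999389648438]]
```

View pics/z.png

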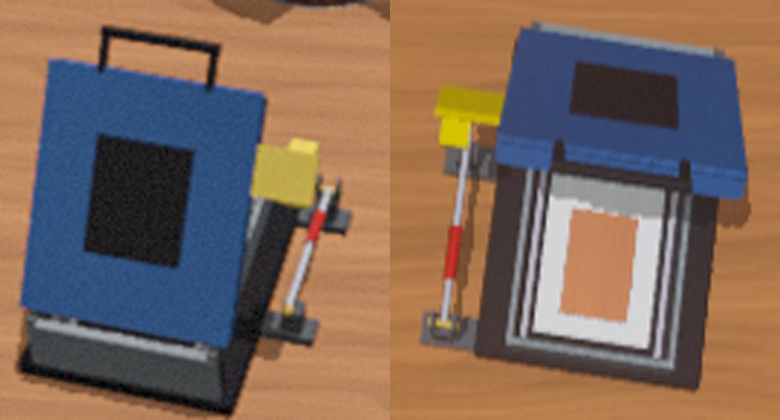

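The crop shows the pivot on the robot side (top ≈(253,235), scene ≈(300,203)) and the ball lying low on the hinge side (scene ≈(287,243)). The plate's front corners are at top ≈(264,245) and (341,255).

```bash
python3 - <<'E'
from h import *
s=read_camera('scene');t=read_camera('top')
A=plane(t,264.4,244.9,.02);B=plane(t,341.3,255.1,.02)
d=A-B; print('front corners',A,B,np.linalg.norm(d))
yaw1=np.arctan2(-d[0],d[1])
P=plane(t,253,235.3,.055); 
S=tri([ray(t,256.5,212.4),ray(s,295.1,214.5)]); Bl=plane(s,286.7,242.7,.06)
print('pivot',P,plane(s,300,202.7,.055),'sleeve',S,'ball',Bl)
# panel back edge/hinge corners etc.
v=S-P; yaw2=np.arctan2(v[1],v[0]); print('yaw',yaw1,yaw2,'sleeve dist',np.linalg.norm(v),'ang',np.arctan2(v[2],np.hypot(*v[:2])))
for yaw in (yaw1,yaw2):
    R=np.array([[np.cos(yaw),-np.sin(yaw),0],[np.sin(yaw),np.cos(yaw),0],[0,0,1]])
    O1=(A+B)/2-R@[-.155,0,.02]; O2=P-R@[-.13,.15,.055]
    print('yaw',yaw,'O',O1,O2)
# refine: socket/bar
for yaw,O in ((yaw1,(O1+O2)/2),):
    R=np.array([[np.cos(yaw),-np.sin(yaw),0],[np.sin(yaw),np.cos(yaw),0],[0,0,1]])
    for a in (.9,.95,1.0):
        for y in (.06,-.06):
            h=O+R@[.13-.29*np.cos(a)-.017*np.sin(a)*-1*-1,y,.085+.29*np.sin(a)+.017*np.cos(a)]
            print(a,y,'bar',h.round(3),proj(s,h).round(1),proj(t,h).round(1))
    for q in ([-.155,.1175,.02],[.155,-.1175,.02],[.155,.1175,.02],[-.13,.15,.055]): print(q,proj(s,O+R@q).round(1),proj(t,O+R@q).round(1))
E
```

```text
Traceback (most recent call last):
  File "h.py", line 7, in plane
    e,d=ray(c,u,v); return e+d*(z-e[2])/d[2]
        ~~~^^^^^^^
  File "h.py", line 4, in ray
    d=np.linalg.inv(c['K'])@[u,v,1.]; d=np.array(c['rotation'])@d
                                        ~~~~~~~~~~~~~~~~~~~~~~~^~
ValueError: matmul: Input operand 1 has a mismatch in its core dimension 0, with gufunc signature (n?,k),(k,m?)->(n?,m?) (size 3 is different from 4)
```

```bash
python3 - <<'E'
t=open('h.py').read().replace("np.array(c['rotation'])","rot(c)").replace("def ray","from scipy.spatial.transform import Rotation as Ro\ndef rot(c):\n    return Ro.from_quat(c['rotation'],scalar_first=True).as_matrix()\ndef ray",1)
open('h.py','w').write(t)
E
python3 - <<'E'
from h import *
s=read_camera('scene');t=read_camera('top')
A=plane(t,264.4,244.9,.02);B=plane(t,341.3,255.1,.02)
d=A-B; print('front corners',A,B,np.linalg.norm(d))
yaw1=np.arctan2(-d[0],d[1])
P=plane(t,253,235.3,.055); 
S=tri([ray(t,256.5,212.4),ray(s,295.1,214.5)]); Bl=plane(s,286.7,242.7,.06)
print('pivot',P,plane(s,300,202.7,.055),'sleeve',S,'ball',Bl)
v=S-P; yaw2=np.arctan2(v[1],v[0]); print('yaw',yaw1,yaw2,'sleeve dist',np.linalg.norm(v),'ang',np.arctan2(v[2],np.hypot(*v[:2])))
for yaw in (yaw2,yaw1):
    R=np.array([[np.cos(yaw),-np.sin(yaw),0],[np.sin(yaw),np.cos(yaw),0],[0,0,1]])
    O1=(A+B)/2-R@[-.155,0,.02]; O2=P-R@[-.13,.15,.055]
    print('yaw',yaw,'O',O1,O2)
O=(O1+O2)/2
for a in (.9,.95,1.0):
    for y in (.06,-.06):
        h=O+R@[.13-.29*np.cos(a)+.017*np.sin(a),y,.085+.29*np.sin(a)+.017*np.cos(a)]
        print(a,y,'bar',h.round(3),proj(s,h).round(1),proj(t,h).round(1))
for q in ([-.155,.1175,.02],[.155,-.1175,.02],[.155,.1175,.02],[-.13,.15,.055]): print(q,proj(s,O+R@q).round(1),proj(t,O+R@q).round(1))
E
```

```text
front corners [0.48141719 0.02486479 0.02      ] [ 0.45119909 -0.20408453  0.02      ] 0.2309348934158029
pivot [0.50524115 0.05743317 0.055     ] [0.50790653 0.05851655 0.055     ] sleeve [0.57165456 0.04773845 0.06422739] ball [0.68938386 0.03307574 0.06      ]
yaw -0.13122750830316615 -0.1449516551179815 sleeve dist 0.0677486034943981 ang 0.13662515789882138
yaw -0.1449516551179815 O [ 6.19682638e-01 -1.11998785e-01  1.73472348e-17] [ 6.12211138e-01 -1.09771556e-01 -6.24500451e-17]
yaw -0.13122750830316615 O [ 6.19975453e-01 -1.09891809e-01  1.73472348e-17] [ 6.14495734e-01 -1.08287784e-01 -6.24500451e-17]
0.9 0.06 bar [ 0.588 -0.045  0.323] [263.8 156. ] [289.9 186.1]
0.9 -0.06 bar [ 0.573 -0.164  0.323] [224.3 149.6] [338.6 192.4]
0.95 0.06 bar [ 0.6   -0.046  0.331] [262.5 156.6] [290.6 180.5]
0.95 -0.06 bar [ 0.585 -0.165  0.331] [222.7 150.1] [339.5 186.9]
1.0 0.06 bar [ 0.613 -0.048  0.338] [261.3 157.4] [291.3 174.8]
1.0 -0.06 bar [ 0.597 -0.167  0.338] [221.1 150.9] [340.4 181.2]
[-0.155, 0.1175, 0.02] [291.7 203. ] [263.4 245.7]
[0.155, -0.1175, 0.02] [196.2 259.5] [352.6 156.8]
[0.155, 0.1175, 0.02] [268.4 274.1] [277.3 147.1]
[-0.13, 0.15, 0.055] [299.4 202.7] [253.3 234.4]
```

Pose estimate: origin ≈ (0.617, -0.109), yaw ≈ -0.133, rod ≈ 0.1, hood ≈ 0.95. Now I'll move the arm toward the sleeve.

```bash
python3 -m handwheel '3 -4 0 0.1;6 -8 0 0.19;9 -12 0 0.19;12 -16 0 0.19;14 -20 0 0.19' 4.5 && python3 -m handwheel '2.5 -4 0 0;5 -8 -1 0;8 -12 -2 0;11 -16 -2 0;13 -20 -3 0' && python3 -m handwheel '1 -2 0 0;2 -3 0 0;4 -5 0 0;4 -5 0 0;4 -5 0 0'
```

```text
time: 0.8
eef_pos: [0.331, 0.3675, 0.2312]
tool_rot: [0.0, 0.066, 0.998, 0.0]
wrist_force: [0.6, 0.0, 1.0]
gripper_width: 0.0448
grasp_force: 0.0
time: 1.3
eef_pos: [0.4615, 0.1673, 0.202]
tool_rot: [0.001, 0.066, 0.998, 0.0]
wrist_force: [2.2, 1.4, -0.9]
gripper_width: 0.0448
grasp_force: 0.0
time: 1.8
eef_pos: [0.4997, 0.1197, 0.2014]
tool_rot: [-0.0, 0.066, 0.998, 0.0]
wrist_force: [0.3, 1.1, -0.1]
gripper_width: 0.0452
grasp_force: 0.0
```

```bash
python3 -m handwheel '1.5 -2 -2.5 0;3.5 -4 -5 0;5.5 -6 -8 0;6.9 -7.1 -10 0;6.9 -7.1 -10 0' && python3 - <<'E'
from h import *
w=read_camera('wrist');s=read_camera('scene')
a=cv2.resize(s['frame'][120:280,190:350],(420,420),interpolation=cv2.INTER_CUBIC)
cv2.imwrite('pics/w1.png',np.hstack([a,w['frame'][:, 100:480]]))
E
```

```text
time: 2.3
eef_pos: [0.5676, 0.0485, 0.0981]
tool_rot: [-0.002, 0.066, 0.998, 0.0]
wrist_force: [-0.1, -0.0, 0.8]
gripper_width: 0.0452
grasp_force: 0.0
```

View pics/w1.png

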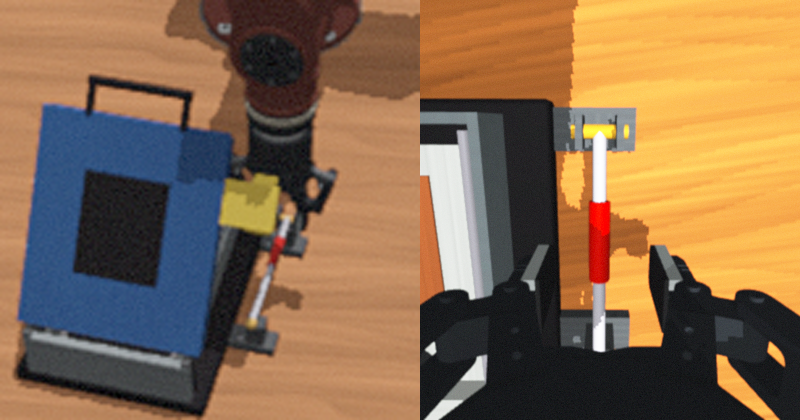

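The wrist view shows the rod straight and centred between the fingers (col 600 of the montage), with the sleeve at rows 200-283. I'll check the along-rod position numerically.

```bash
python3 - <<'E'
from h import *
w=read_camera('wrist')
for p in ([.5676,.0485,.064],[.5676,.0485,.079]): print(proj(w,p))
for r in (200,242,283,132): print(r,plane(w,280,r,.064 if r>132 else .055))
E
```

```text
[280.29222375 233.86166576]
[280.18870018 243.1999122 ]
200 [0.54676426 0.05107239 0.064     ]
242 [0.57276348 0.04764132 0.064     ]
283 [0.60005775 0.04403934 0.064     ]
132 [0.50869226 0.05605381 0.055     ]
```

```bash
python3 -m handwheel '0.2 0 -1.5 0;0.3 0 -3 0;0.3 0 -4.5 0;0.3 0 -4.9 0;0.3 0 -4.9 0' && python3 -m handwheel '0 0 0 0;0 0 0 0;0 0 0 0;0 0 0 0;0 0 0 0' 0.9
```

```text
time: 2.95
eef_pos: [0.5707, 0.0484, 0.0509]
tool_rot: [-0.001, 0.066, 0.998, 0.0]
wrist_force: [-0.0, 0.4, 0.8]
gripper_width: 0.045
grasp_force: 0.0
time: 3.45
eef_pos: [0.5721, 0.0466, 0.0531]
tool_rot: [0.0, 0.066, 0.998, -0.002]
wrist_force: [-1.1, -7.5, 0.5]
gripper_width: 0.0102
grasp_force: 58.6
```

```bash
python3 -m handwheel '-0.1 0 0.5 0;-0.23 0.03 1.06 0;-0.45 0.06 1.65 0;-0.72 0.1 2.24 0;-0.72 0.1 2.24 0' && python3 -m handwheel '-0.34 0.04 0.55 0;-0.72 0.09 1.05 0;-1.1 0.15 1.45 0;-1.4 0.18 1.74 0;-1.4 0.18 1.74 0' && python3 -m handwheel '-0.3 0.04 0.25 0;-0.6 0.08 0.47 0;-0.6 0.08 0.47 0' && python3 - <<'E'
from h import *
w=read_camera('wrist');s=read_camera('scene')
a=cv2.resize(s['frame'][120:280,190:350],(420,420),interpolation=cv2.INTER_CUBIC)
cv2.imwrite('pics/w2.png',np.hstack([a,w['frame'][:, 100:480]]))
E
```

```text
time: 3.95
eef_pos: [0.56, 0.0483, 0.0727]
tool_rot: [-0.005, 0.066, 0.998, -0.001]
wrist_force: [-14.7, -7.5, -6.6]
gripper_width: 0.0101
grasp_force: 53.9
time: 4.45
eef_pos: [0.5506, 0.0508, 0.0928]
tool_rot: [0.0, 0.066, 0.998, -0.0]
wrist_force: [-0.9, -0.9, 0.5]
gripper_width: 0.0092
grasp_force: 0.6
time: 4.75
eef_pos: [0.5448, 0.052, 0.0975]
tool_rot: [0.001, 0.066, 0.998, 0.0]
wrist_force: [0.3, 0.5, -0.3]
gripper_width: 0.0088
grasp_force: 0.0
```

View pics/w2.png

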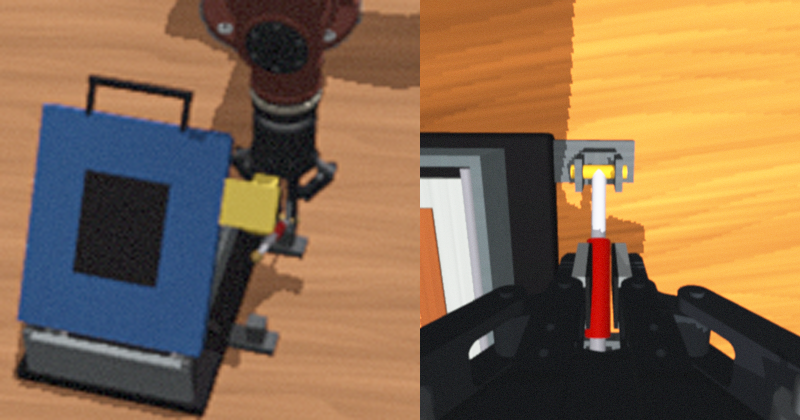

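The rod came partway up and then slipped: it was held too near the fingertips. In the scene the ball is at about (290,215). I'll find the rod angle and regrasp deeper.

```bash
cat >> h.py <<'E'
yaw=-.133
ex=np.array([np.cos(yaw),np.sin(yaw),0]);ey=np.array([-ex[1],ex[0],0]);PV=np.array([.5087,.0562,.055])
def rodplane(c,u,v):
    e,d=ray(c,u,v); p=e+d*((PV-e)@ey)/(d@ey)-PV
    return p@ex,p[2],np.arctan2(p[2],p@ex),np.hypot(p@ex,p[2])
E
python3 - <<'E'
from h import *
s=read_camera('scene');w=read_camera('wrist')
print('ball',rodplane(s,289.8,215.2))
for a in (.3,.4,.5,.6,.7,.8): 
    print(a,'ball s',proj(s,PV+.19*(np.cos(a)*ex+[0,0,np.sin(a)])).round(1),'sleeve ends w',[proj(w,PV+r*(np.cos(a)*ex+[0,0,np.sin(a)])).round(0).tolist() for r in (.04,.09)])
o=get_obs()['eef_pos'];print((o-PV)@ex,(o-PV)@ey)
E
```

```text
ball (np.float64(0.13833784640206628), np.float64(0.08584180920396561), np.float64(0.5553733871779123), np.float64(0.16280717414958015))
0.3 ball s [286.4 231.9] sleeve ends w [[281.0, 242.0], [281.0, 329.0]]
0.4 ball s [286.9 226.5] sleeve ends w [[281.0, 242.0], [281.0, 334.0]]
0.5 ball s [287.6 220.8] sleeve ends w [[281.0, 242.0], [281.0, 338.0]]
0.6 ball s [288.4 214.8] sleeve ends w [[281.0, 240.0], [281.0, 340.0]]
0.7 ball s [289.3 208.7] sleeve ends w [[281.0, 238.0], [281.0, 340.0]]
0.8 ball s [290.4 202.5] sleeve ends w [[281.0, 235.0], [281.0, 338.0]]
0.03621832600625875 0.0005152302827328772
```

Rod ≈0.58. I'll open, move 18 mm along and down so the sleeve sits 18 mm inside the fingertips, and close.

```bash
python3 -m handwheel '0 0 0 0;0 0 0 0;0 0 0 0;0 0 0.5 0;0.8 -0.1 0.5 0' 4 && python3 -m handwheel '0.4 -0.05 0 0;1 -0.14 -1 0;1 -0.14 -2 0;1 -0.14 -3 0;1 -0.14 -3 0' && python3 -m handwheel '0 0 0 0;0 0 0 0;0 0 0 0;0 0 0 0;0 0 0 0' 0 && python3 - <<'E'
from h import *
o=get_obs()['eef_pos'];print((o-PV)@ex,(o-PV)@ey)
E
```

```text
time: 5.45
eef_pos: [0.5528, 0.0509, 0.1027]
tool_rot: [0.0, 0.066, 0.998, 0.0]
wrist_force: [0.5, -0.2, 0.6]
gripper_width: 0.0399
grasp_force: 0.0
time: 5.95
eef_pos: [0.5609, 0.0497, 0.0692]
tool_rot: [-0.002, 0.066, 0.998, 0.0]
wrist_force: [-0.4, 0.2, -0.7]
gripper_width: 0.0399
grasp_force: 0.0
time: 6.45
eef_pos: [0.5624, 0.0478, 0.0722]
tool_rot: [-0.0, 0.066, 0.998, -0.002]
wrist_force: [-1.0, -7.9, -1.5]
gripper_width: 0.0111
grasp_force: 58.5
0.05437028577446836 -0.0011540982498665728
```

```bash
python3 -m handwheel '-0.15 -0.15 0.25 0;-0.35 -0.15 0.5 0;-0.55 -0.1 0.75 0;-0.81 -0.08 1.01 0;-0.81 -0.08 1.01 0' && python3 -m handwheel '-0.25 0.03 0.24 0;-0.5 0.07 0.43 0;-0.75 0.1 0.63 0;-1 0.13 0.82 0;-1 0.13 0.82 0' && python3 - <<'E'
from h import *
w=read_camera('wrist');s=read_camera('scene')
o=get_obs()['eef_pos'];print((o-PV)@ex,(o-PV)@ey)
a=cv2.resize(s['frame'][150:250,250:350],(420,420),interpolation=cv2.INTER_CUBIC)
cv2.imwrite('pics/w3.png',np.hstack([a,w['frame'][:, 100:480]]))
for a in (.7,.8,.9,1.): 
    print(a,'ball s',proj(s,PV+.19*(np.cos(a)*ex+[0,0,np.sin(a)])).round(1),'sleeve ends w',[proj(w,PV+r*(np.cos(a)*ex+[0,0,np.sin(a)])).round(0).tolist() for r in (.04,.09)])
E
```

```text
time: 6.95
eef_pos: [0.5524, 0.049, 0.0815]
tool_rot: [-0.002, 0.066, 0.998, 0.0]
wrist_force: [-6.0, 0.4, -4.1]
gripper_width: 0.0106
grasp_force: 59.1
time: 7.45
eef_pos: [0.5426, 0.0503, 0.089]
tool_rot: [-0.002, 0.066, 0.998, 0.0]
wrist_force: [-6.1, 1.0, -12.1]
gripper_width: 0.0102
grasp_force: 58.7
0.0344959379058371 -0.0012807852339898227
0.7 ball s [289.3 208.7] sleeve ends w [[285.0, 247.0], [285.0, 356.0]]
0.8 ball s [290.4 202.5] sleeve ends w [[285.0, 245.0], [285.0, 354.0]]
0.9 ball s [291.5 196.2] sleeve ends w [[285.0, 241.0], [285.0, 351.0]]
1.0 ball s [292.7 190.1] sleeve ends w [[285.0, 236.0], [285.0, 344.0]]
```

View pics/w3.png

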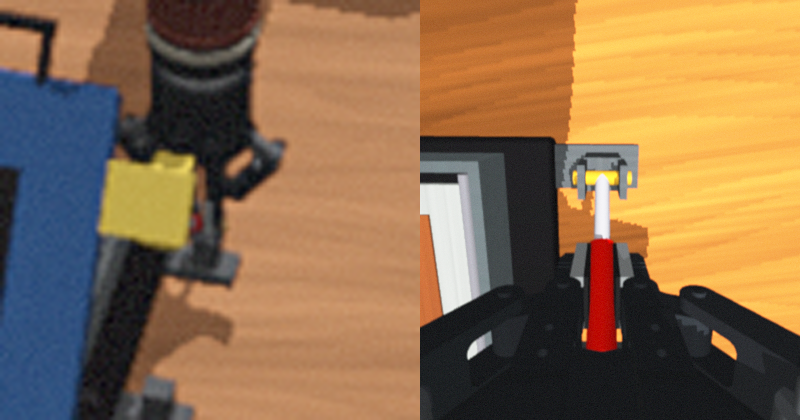

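The ball is now hidden behind the socket in the scene view, and the wrist view suggests ≈0.9. I'll release, back out and measure.

```bash
python3 -m handwheel '0 0 0 0;0 0 0 0;0 0 0 0;0 0 0 0;0 0 0 0' 4 && python3 -m handwheel '-1 0.1 0.5 0;-2.5 0.3 1 0;-4 0.5 2 0;-6 0.8 4 0;-8 1 6 0' && python3 -m handwheel '-2 2 4 0;-3 4 8 0;-3 6 12 0;-3 6 12 0;-3 6 12 0' && python3 - <<'E'
from h import *
c={n:read_camera(n) for n in('wrist','scene','top')}
print([np.round(c['wrist'][k],3) for k in('eye','rotation')])
f=lambda i:cv2.resize(i,(400,300),interpolation=cv2.INTER_CUBIC)
w=f(c['wrist']['frame']);s=f(c['scene']['frame'][150:240,235:355]);t=f(c['top']['frame'][155:245,200:320])
cv2.imwrite('pics/w4.png',np.vstack([np.hstack([w,s]),np.hstack([t,t*0])]))
for a in (.8,.87,.95): 
    print(a,'ball',[proj(x,PV+.19*(np.cos(a)*ex+[0,0,np.sin(a)])).round(1) for x in c.values()],[proj(x,PV+.09*(np.cos(a)*ex+[0,0,np.sin(a)])).round(1) for x in c.values()])
E
```

```text
time: 8.05
eef_pos: [0.5449, 0.0498, 0.0907]
tool_rot: [0.001, 0.066, 0.998, -0.0]
wrist_force: [0.7, -0.4, 0.5]
gripper_width: 0.04
grasp_force: 0.0
time: 8.55
eef_pos: [0.4636, 0.0601, 0.1506]
tool_rot: [-0.0, 0.066, 0.998, 0.0]
wrist_force: [0.2, -0.2, 1.0]
gripper_width: 0.0401
grasp_force: 0.0
time: 9.05
eef_pos: [0.4351, 0.1202, 0.2711]
tool_rot: [0.001, 0.065, 0.998, 0.0]
wrist_force: [0.5, -0.0, -0.4]
gripper_width: 0.0398
grasp_force: 0.0
[array([0.368, 0.129, 0.414]), array([0.1  , 0.745, 0.654, 0.088])]
0.8 ball [array([221.8, 439.4]), array([290.4, 202.5]), array([258.1, 179. ])] [array([231. , 323.8]), array([295.3, 202.7]), array([255.5, 209. ])]
0.87 ball [array([219.5, 440.7]), array([291.1, 198.1]), array([257.4, 181.7])] [array([230.2, 322.4]), array([295.7, 200.7]), array([255.2, 210.4])]
0.95 ball [array([216.7, 440.5]), array([292.1, 193.2]), array([256.6, 185.2])] [array([229.3, 320.3]), array([296.1, 198.5]), array([254.9, 212. ])]
```

View pics/w4.png

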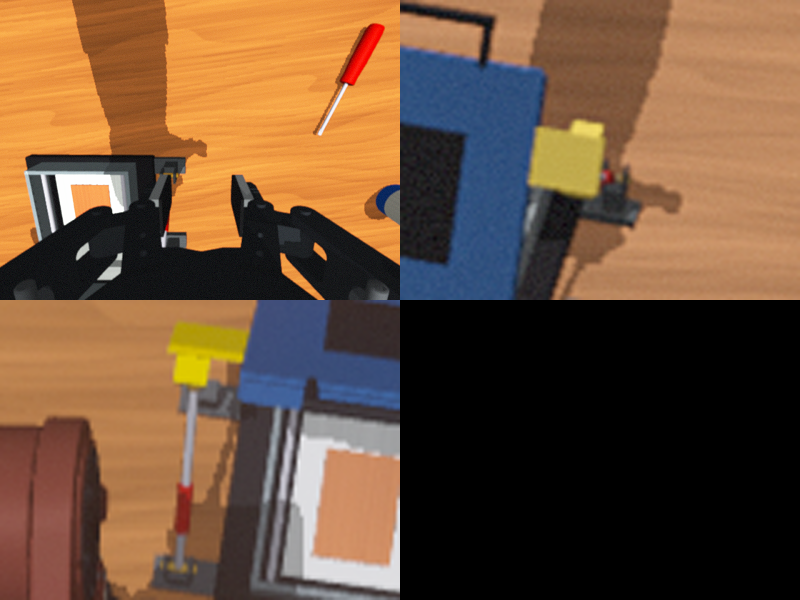

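The sleeve end in the top view (row ≈210.5) suggests ≈0.87, but the ball looks hidden under the yellow flap, edge row ≈180.5. I'll measure the colours along the rod more finely.

```bash
python3 - <<'E'
from h import *
t=read_camera('top');f=np.mean([read_camera('top')['frame'].astype(float) for _ in range(4)],0)
f=cv2.GaussianBlur(f,(0,0),.01)
# profile along the rod's image line: rows
for v in range(168,240,1):
    u=PV; 
    x=np.interp(v,[181.7,234],[257.4,253.2])
    seg=f[v,int(round(x))-4:int(round(x))+5].astype(int)
    if v<190: print(v,' '.join('%d/%d/%d'%tuple(p[::-1]) for p in seg))
R=f[...,2]-np.maximum(f[...,1],f[...,0]); p=R[190:232,252:260].max(1)
print(dict(zip(range(190,232),p.astype(int))))
for a in (.75,.8,.87,.95):print(a,[proj(t,PV+r*(np.cos(a)*ex+[0,0,np.sin(a)])).round(1).tolist() for r in(.0,.04,.09,.183,.19)])
E
```

```text
168 192/168/0 188/164/1 187/163/0 187/164/1 184/160/2 181/157/5 180/157/7 177/154/7 177/153/10
169 211/186/0 206/182/0 206/182/0 206/182/0 202/177/0 196/172/0 195/171/0 191/167/1 191/167/3
170 204/179/0 207/183/0 207/183/0 211/186/0 211/186/0 211/186/0 211/186/0 211/187/0 211/186/0
171 202/178/14 208/186/0 209/187/0 215/193/0 215/192/0 214/191/0 202/178/0 204/179/0 207/183/0
172 220/199/2 222/203/0 222/203/0 222/203/0 222/203/0 221/200/0 199/178/4 202/180/0 208/186/0
173 220/199/4 222/203/0 222/203/0 222/202/0 222/203/0 222/203/0 222/203/0 222/203/0 222/203/0
174 220/200/2 222/203/0 222/203/0 222/203/0 222/203/0 222/202/0 222/203/0 222/203/0 222/203/0
175 221/201/0 223/203/0 222/203/0 222/203/0 222/203/0 222/202/0 222/203/0 222/203/0 222/203/0
176 221/201/0 222/203/0 222/203/0 222/203/0 222/203/0 222/203/0 222/203/0 222/203/0 222/203/0
177 222/202/0 222/203/0 222/203/0 222/203/0 222/202/0 222/203/0 222/203/0 222/203/0 222/202/0
178 221/202/0 222/202/0 222/202/0 222/203/0 222/202/0 222/203/0 222/203/0 222/203/0 222/203/0
179 205/182/21 203/182/3 206/186/18 206/186/1 210/190/0 215/196/
[... 1512 characters left out ...]
 np.int64(117), 214: np.int64(94), 215: np.int64(89), 216: np.int64(89), 217: np.int64(89), 218: np.int64(91), 219: np.int64(90), 220: np.int64(90), 221: np.int64(90), 222: np.int64(90), 223: np.int64(90), 224: np.int64(83), 225: np.int64(45), 226: np.int64(44), 227: np.int64(45), 228: np.int64(45), 229: np.int64(44), 230: np.int64(45), 231: np.int64(45)}
0.75 [[253.4, 234.1], [254.4, 222.8], [255.7, 208.2], [258.3, 179.5], [258.5, 177.3]]
0.8 [[253.4, 234.1], [254.4, 223.2], [255.5, 209.0], [257.9, 181.2], [258.1, 179.0]]
0.87 [[253.4, 234.1], [254.2, 223.8], [255.2, 210.4], [257.2, 183.8], [257.4, 181.7]]
0.95 [[253.4, 234.1], [254.1, 224.5], [254.9, 212.0], [256.5, 187.2], [256.6, 185.2]]
```

The brass ball's lower edge is at row ≈181.8, which gives ≈0.80. That is at the edge of the capture range, so I'll regrasp and raise it about 0.08 more.

```bash
python3 -m handwheel '0.5 -2 -4 0;2 -4 -8 0;2.8 -6 -12 0;4.8 -6.5 -14 0;6.8 -6.7 -15.5 0' && python3 -m handwheel '2 -0.2 -0.2 0;3.6 -0.3 -1 0;5 -0.45 -3.2 0;5 -0.45 -3.2 0;5 -0.45 -3.2 0' && python3 -m handwheel '0 0 0 0;0 0 0 0;0 0 0 0;0 0 0 0;0 0 0 0' 0
```

```text
time: 9.95
eef_pos: [0.5019, 0.0521, 0.1127]
tool_rot: [-0.001, 0.067, 0.998, 0.0]
wrist_force: [0.2, 0.2, 1.1]
gripper_width: 0.0402
grasp_force: 0.0
time: 10.45
eef_pos: [0.5516, 0.0485, 0.0826]
tool_rot: [-0.001, 0.066, 0.998, 0.0]
wrist_force: [-0.5, 0.8, -0.2]
gripper_width: 0.04
grasp_force: 0.0
time: 10.95
eef_pos: [0.553, 0.0489, 0.084]
tool_rot: [0.001, 0.066, 0.998, 0.0]
wrist_force: [1.6, 5.2, 4.4]
gripper_width: 0.011
grasp_force: 58.4
```

```bash
python3 -m handwheel '-0.3 0.05 0.25 0;-0.6 0.1 0.5 0;-0.95 0.15 0.75 0;-1.3 0.2 1 0;-1.3 0.2 1 0' && python3 -m handwheel '0 0 0 0;0 0 0 0;0 0 0 0;0 0 0 0;0 0 0 0' 4 && python3 -m handwheel '-1 0.1 0.5 0;-2.5 0.3 1 0;-4 0.5 2 0;-6 0.8 4 0;-8 1 6 0' && python3 -m handwheel '-2 2 4 0;-3 4 8 0;-3 6 12 0;-3 6 12 0;-3 6 12 0' && python3 - <<'E'
from h import *
f=np.mean([read_camera('top')['frame'].astype(float) for _ in range(3)],0)
for v in range(178,190): print(v,' '.join('%d/%d/%d'%tuple(p[::-1]) for p in f[v,253:262].astype(int)))
E
```

```text
time: 11.45
eef_pos: [0.5386, 0.0508, 0.0927]
tool_rot: [-0.001, 0.066, 0.998, 0.0]
wrist_force: [-1.4, 5.7, -2.0]
gripper_width: 0.0109
grasp_force: 58.9
time: 11.95
eef_pos: [0.5396, 0.0503, 0.0932]
tool_rot: [0.0, 0.066, 0.998, -0.0]
wrist_force: [0.4, 0.5, 0.9]
gripper_width: 0.04
grasp_force: 0.0
time: 12.45
eef_pos: [0.4585, 0.0605, 0.1534]
tool_rot: [-0.0, 0.066, 0.998, 0.0]
wrist_force: [1.2, 0.7, 0.7]
gripper_width: 0.0402
grasp_force: 0.0
time: 12.95
eef_pos: [0.43, 0.1207, 0.274]
tool_rot: [0.001, 0.065, 0.998, -0.0]
wrist_force: [0.4, 0.0, -0.9]
gripper_width: 0.0401
grasp_force: 0.0
178 222/202/0 222/203/0 222/202/0 222/203/0 222/202/0 222/203/0 222/203/0 222/202/0 222/203/0
179 205/183/21 203/182/8 205/185/13 206/186/1 210/190/0 215/196/0 216/196/0 221/202/0 216/196/0
180 164/118/61 134/105/66 138/124/75 142/126/70 162/143/68 182/163/54 183/165/53 201/182/40 185/166/39
181 175/121/74 133/110/97 109/104/106 108/104/107 108/103/107 110/103/95 109/103/94 114/106/86 114/105/84
182 176/120/73 133/109/96 110/105/106 106/103/106 108/104/106 106/102/105 107/103/107 107/104/108 107/104/107
183 175/119/73 129/109/101 115/105/100 132/117/101 129/114/99 110/103/101 107/104/107 107/104/107 107/106/108
184 171/118/76 120/107/101 153/126/80 178/146/79 175/144/77 145/121/84 103/96/95 97/93/95 98/94/97
185 163/118/84 134/113/88 191/156/76 208/174/82 204/169/79 181/147/69 98/80/58 73/63/60 73/64/61
186 158/117/87 144/119/78 194/159/76 213/179/86 207/171/81 184/148/69 105/84/55 72/61/57 69/59/56
187 146/109/86 120/103/82 182/152/89 192/156/74 191/156/74 165/133/67 105/92/81 89/82/83 88/82/83
188 150/107/77 123/93/76 160/141/114 166/142/103 163/136/92 118/97/64 98/92/92 96/93/95 99/95/97
189 173/120/77 171/119/77 142/125/125 149/143/146 137/130/132 138/99/76 141/98/72 123/89/70 123/92/76
```

The ball centre is now at row ≈185.8, about 0.95, which is slightly high. I'll nudge the rod down to ~0.87 by pressing on the sleeve with closed fingertips.

```bash
python3 -m handwheel '3 -2 -2 0;6 -4 -4 0;9 -6 -6 0;12.2 -7 -9.4 0;12.2 -7 -9.4 0' 0 && python3 -m handwheel '0 0 -1.5 0;0 0 -3 0;0 0 -4 0;0 0 -4.8 0;0 0 -4.8 0' && python3 -m handwheel '0 0 3 0;-3 0 6 0;-7 2 9 0;-11 5 10 0;-12 7 10 0' && python3 - <<'E'
from h import *
f=np.mean([read_camera('top')['frame'].astype(float) for _ in range(3)],0)
for v in range(178,190): print(v,' '.join('%d/%d/%d'%tuple(p[::-1]) for p in f[v,253:262].astype(int)))
E
```

```text
time: 13.6
eef_pos: [0.5505, 0.0485, 0.1712]
tool_rot: [-0.005, 0.067, 0.998, 0.0]
wrist_force: [-1.3, 0.4, -0.8]
gripper_width: 0.0002
grasp_force: 0.0
time: 14.1
eef_pos: [0.5512, 0.0507, 0.1308]
tool_rot: [0.0, 0.066, 0.998, 0.0]
wrist_force: [0.6, 0.7, 0.1]
gripper_width: 0.0002
grasp_force: 0.0
time: 14.6
eef_pos: [0.43, 0.1214, 0.2344]
tool_rot: [0.002, 0.066, 0.998, 0.0]
wrist_force: [0.2, 0.3, 0.2]
gripper_width: 0.0001
grasp_force: 0.0
178 220/201/0 221/202/0 221/201/0 221/202/0 221/202/0 221/202/0 221/202/0 221/202/0 221/202/0
179 204/181/20 202/181/10 204/185/18 205/185/2 210/190/0 214/195/0 215/195/0 220/201/0 215/196/1
180 163/116/59 132/104/66 137/123/75 142/126/71 161/143/66 181/162/54 182/164/52 199/181/38 183/165/40
181 174/120/74 133/110/97 110/104/106 105/101/101 106/100/100 109/102/93 108/103/93 114/105/86 113/104/83
182 175/119/73 133/108/97 119/107/99 145/120/83 149/123/84 130/114/95 104/99/99 106/103/106 107/104/107
183 174/118/73 129/108/95 158/130/84 193/159/76 197/163/78 173/143/74 114/99/82 106/103/105 107/105/107
184 170/118/77 121/103/86 185/151/74 204/168/78 209/174/82 193/158/73 134/112/74 101/94/93 98/95/96
185 162/117/83 116/99/88 179/145/72 198/162/75 206/170/82 187/153/71 125/99/54 77/65/60 73/63/61
186 158/116/86 113/104/104 152/125/81 176/145/78 181/149/79 160/130/69 96/77/55 72/61/56 70/58/55
187 144/109/86 105/97/96 106/99/99 151/136/125 152/135/119 113/99/88 89/82/81 89/82/83 88/82/83
188 149/105/76 123/92/75 115/101/99 159/155/163 153/149/157 102/96/99 97/93/94 97/93/95 99/95/97
189 172/119/76 170/118/75 141/117/108 160/155/163 152/148/156 127/98/87 139/97/72 122/88/69 122/91/75
```

Row 184.4 means ≈0.93. I need about 0.06 less, so I'll press 8 mm lower.

```bash
python3 -m handwheel '3 -2 -1 0;6 -4 -2 0;9 -6 -4 0;12.2 -7 -6 0;12.2 -7 -6 0' 0 && python3 -m handwheel '0 0 -1.5 0;0 0 -3 0;0 0 -4 0;0 0 -5.1 0;0 0 -5.1 0' && python3 -m handwheel '0 0 3 0;-3 0 6 0;-7 2 9 0;-11 5 12 0;-12 7 14 0' && python3 - <<'E'
from h import *
f=np.mean([read_camera('top')['frame'].astype(float) for _ in range(3)],0)
for v in range(179,189): print(v,' '.join('%d/%d/%d'%tuple(p[::-1]) for p in f[v,255:260].astype(int)))
E
```

```text
time: 15.25
eef_pos: [0.5545, 0.048, 0.1662]
tool_rot: [-0.003, 0.067, 0.998, 0.0]
wrist_force: [-0.9, 0.0, -1.0]
gripper_width: -0.0001
grasp_force: 0.0
time: 15.75
eef_pos: [0.5539, 0.0506, 0.1203]
tool_rot: [0.001, 0.066, 0.998, -0.0]
wrist_force: [-0.4, -0.6, -0.1]
gripper_width: -0.0003
grasp_force: 0.0
time: 16.25
eef_pos: [0.4308, 0.1211, 0.2613]
tool_rot: [0.0, 0.066, 0.998, 0.0]
wrist_force: [1.4, 0.5, -0.6]
gripper_width: -0.0001
grasp_force: 0.0
179 205/186/18 205/186/0 210/190/0 215/196/0 215/196/0
180 138/124/76 142/123/52 164/143/33 185/163/26 186/165/26
181 109/105/107 106/95/87 122/100/72 126/101/55 124/100/58
182 110/104/106 104/100/102 135/129/132 137/127/125 110/99/94
183 109/105/107 104/99/102 165/162/169 166/162/171 118/113/119
184 107/104/107 103/97/100 166/162/170 164/160/169 111/106/110
185 108/105/108 118/114/119 167/164/172 163/159/167 99/92/95
186 106/104/106 125/120/125 168/165/173 161/157/165 92/83/85
187 103/99/102 133/128/135 167/164/173 159/155/163 98/92/93
188 111/91/84 134/128/136 168/165/174 156/153/160 98/93/96
```

Overshot to ≈0.80 (tip z 0.1203 gives 0.80, 0.1308 gives 0.93). I'll raise it again, then press to z ≈0.126.

```bash
python3 -m handwheel '0.5 -2 -3 0;2 -4 -7 0;3.2 -6 -11 0;5.2 -6.5 -13 0;7.2 -6.8 -14.5 0' 4 && python3 -m handwheel '2 -0.2 -0.2 0;3.6 -0.3 -1 0;5 -0.45 -3.2 0;5 -0.45 -3.2 0;5 -0.45 -3.2 0' && python3 -m handwheel '0 0 0 0;0 0 0 0;0 0 0 0;0 0 0 0;0 0 0 0' 0 && python3 -m handwheel '-0.3 0.05 0.25 0;-0.6 0.1 0.5 0;-0.95 0.15 0.75 0;-1.2 0.2 0.93 0;-1.2 0.2 0.93 0' && python3 -m handwheel '0 0 0 0;0 0 0 0;0 0 0 0;0 0 0 0;0 0 0 0' 4 && python3 -m handwheel '-1 0.1 0.5 0;-2.5 0.3 1 0;-4 0.5 2 0;-6 0.8 4 0;-8 1 6 0' && python3 -m handwheel '-2 2 4 0;-3 4 8 0;-3 6 12 0;-3 6 12 0;-3 6 12 0' && python3 - <<'E'
from h import *
f=np.mean([read_camera('top')['frame'].astype(float) for _ in range(3)],0)
for v in range(179,190): print(v,' '.join('%d/%d/%d'%tuple(p[::-1]) for p in f[v,255:260].astype(int)))
E
```

```text
time: 16.9
eef_pos: [0.5045, 0.0512, 0.1115]
tool_rot: [-0.002, 0.067, 0.998, 0.0]
wrist_force: [-0.2, 0.3, 1.0]
gripper_width: 0.0404
grasp_force: 0.0
time: 17.4
eef_pos: [0.5542, 0.0477, 0.0818]
tool_rot: [-0.002, 0.066, 0.998, 0.0]
wrist_force: [-0.5, -0.1, -0.4]
gripper_width: 0.0397
grasp_force: 0.0
time: 17.9
eef_pos: [0.5558, 0.0485, 0.0839]
tool_rot: [0.001, 0.066, 0.998, 0.001]
wrist_force: [0.7, 5.2, 4.2]
gripper_width: 0.0111
grasp_force: 58.5
time: 18.4
eef_pos: [0.5429, 0.0502, 0.0925]
tool_rot: [-0.0, 0.066, 0.998, 0.0]
wrist_force: [-1.1, 5.1, 0.0]
gripper_width: 0.011
grasp_force: 59.1
time: 18.9
eef_pos: [0.5436, 0.0498, 0.0925]
tool_rot: [0.0, 0.066, 0.998, -0.0]
wrist_force: [0.0, 0.3, -0.1]
gripper_width: 0.0402
grasp_force: 0.0
time: 19.4
eef_pos: [0.4625, 0.06, 0.1527]
tool_rot: [-0.0, 0.066, 0.998, 0.0]
wrist_force: [0.2, 0.0, 1.1]
gripper_width: 0.0396
grasp_force: 0.0
time: 19.9
eef_pos: [0.434, 0.1202, 0.2733]
tool_rot: [0.001, 0.065, 0.998, -0.0]
wrist_force: [-0.1, -1.4, -0.0]
gripper_width: 0.0401
grasp_force: 0.0
179 205/186/16 207/187/4 210/191/0 216/196/0 216/197/1
180 138/124/76 143/126/70 162/144/68 181/163/52 183/164/52
181 111/106/107 107/104/107 106/101/101 109/103/94 110/104/94
182 119/108/99 146/123/95 147/122/83 128/113/95 109/105/107
183 159/132/84 194/159/77 196/161/75 171/140/73 120/108/97
184 188/154/74 205/169/80 209/174/83 193/158/74 132/110/72
185 183/149/73 200/164/77 207/172/80 190/155/73 125/98/53
186 155/128/83 180/147/79 184/150/73 163/132/68 97/78/57
187 109/101/100 154/139/126 160/138/115 116/101/87 90/84/83
188 109/101/104 159/156/164 154/150/158 103/96/99 97/92/94
189 136/118/115 160/156/164 153/149/157 128/99/87 139/97/73
```

```bash
python3 -m handwheel '3 -2 -2 0;6 -4 -5 0;9 -6 -8 0;11.9 -7 -10.8 0;11.9 -7 -10.8 0' 0 && python3 -m handwheel '0 0 -1.5 0;0 0 -3 0;0 0 -3.8 0;0 0 -3.8 0;0 0 -3.8 0' && python3 -m handwheel '0 0 3 0;-3 0 6 0;-7 2 9 0;-11 5 12 0;-12 7 14 0' && python3 - <<'E'
from h import *
f=np.mean([read_camera('top')['frame'].astype(float) for _ in range(3)],0)
for v in range(179,189): print(v,' '.join('%d/%d/%d'%tuple(p[::-1]) for p in f[v,255:260].astype(int)))
E
```

```text
time: 20.55
eef_pos: [0.5514, 0.0481, 0.1573]
tool_rot: [-0.005, 0.067, 0.998, 0.0]
wrist_force: [-1.2, -0.3, -1.0]
gripper_width: 0.0001
grasp_force: 0.0
time: 21.05
eef_pos: [0.5523, 0.0503, 0.1268]
tool_rot: [0.001, 0.066, 0.998, -0.0]
wrist_force: [0.2, 0.0, 0.5]
gripper_width: -0.0001
grasp_force: 0.0
time: 21.55
eef_pos: [0.4298, 0.1207, 0.2676]
tool_rot: [0.0, 0.066, 0.998, 0.0]
wrist_force: [1.2, -0.0, -0.2]
gripper_width: 0.0001
grasp_force: 0.0
179 205/186/18 206/186/0 210/190/0 216/196/0 215/196/2
180 140/124/69 149/126/39 168/145/34 186/164/28 186/165/20
181 131/114/90 164/133/67 181/147/69 172/140/62 138/110/48
182 146/122/81 194/160/77 214/178/85 203/168/79 160/127/60
183 123/106/82 182/148/72 196/162/76 190/155/72 164/132/72
184 102/93/89 158/133/102 172/145/106 160/131/81 115/98/75
185 108/105/109 148/143/148 158/151/155 131/122/121 80/70/68
186 107/104/106 156/153/161 164/160/169 141/136/143 81/73/73
187 101/96/99 156/152/160 165/160/169 131/126/132 93/87/89
188 98/82/78 157/153/161 164/160/168 124/118/125 100/95/98
```

The ball centre is at row ≈181.9, so the rod is at ≈0.87. Next I'll locate the bar.

```bash
cat >> h.py <<'E'
OO=PV-(-.13*ex+.15*ey);OO[2]=0
def bar(a): return OO+(.13-.29*np.cos(a)+.017*np.sin(a))*ex+np.array([0,0,.085+.29*np.sin(a)+.017*np.cos(a)])
E
python3 - <<'E'
from h import *
s=read_camera('scene');t=read_camera('top')
print('O',OO)
for c,n in((s,'s'),(t,'t')):
    g=c['frame'].max(2)
    q=proj(c,bar(.95)).round().astype(int);print(n,q)
    for v in range(q[1]-10,q[1]+11):print(v,g[v,q[0]-8:q[0]+9:4])
for a in (.9,.95,1.,.85,.8,.75,.7,.68):print(a,bar(a).round(4),proj(s,bar(a)).round(1),proj(t,bar(a)).round(1))
E
```

```text
O [ 0.61766067 -0.10971435  0.        ]
s [242 153]
143 [191 191 193 191 189]
144 [193 192 192 192 194]
145 [194 194 194 194 192]
146 [186 193 195 194 194]
147 [183 184 186 187 191]
148 [189 188 181 179 183]
149 [156 193 190 188 182]
150 [ 89 139 181 187 186]
151 [ 39  59 118 147 185]
152 [ 23  31  41  75 131]
153 [80 43 33 40 54]
154 [182 155  62  25  35]
155 [201 193 185  79  44]
156 [193 199 202 185 150]
157 [197 196 198 198 195]
158 [202 203 200 200 201]
159 [199 199 200 202 199]
160 [193 195 196 197 196]
161 [193 191 192 193 191]
162 [191 187 191 192 192]
163 [142 182 189 186 187]
t [315 184]
174 [123 124 123 121 112]
175 [121 124 124 123 123]
176 [121 123 123 122 124]
177 [121 122 124 122 123]
178 [121 121 124 123 125]
179 [122 123 123 125 124]
180 [122 122 124 124 124]
181 [142 133 122 123 124]
182 [159 150 139 132 122]
183 [137 144 160 150 139]
184 [150 132 147 148 163]
185 [135 152 149 133 150]
186 [ 66 130 138 153 149]
187 [ 62  59  84 131 143]
188 [ 65  63  61  54 107]
189 [56 66 64 62 59]
190 [94 58 61 66 63]
191 [147 117  79  58  64]
192 [163 166 129 113  79]
193 [164 165 162 161 132]
194 [163 166 160 162 163]
0.9 [ 0.581  -0.1048  0.3227] [243.7 152.9] [314.4 189.1]
0.95 [ 0.593  -0.1064  0.3308] [242.3 153.4] [315.2 183.5]
1.0 [ 0.6054 -0.1081  0.3382] [240.8 154.2] [316.1 177.8]
0.85 [ 0.5695 -0.1033  0.3141] [245.  152.6] [313.6 194.5]
0.8 [ 0.5583 -0.1018  0.3049] [246.3 152.5] [312.8 199.7]
0.75 [ 0.5477 -0.1004  0.2951] [247.6 152.7] [312.  204.7]
0.7 [ 0.5375 -0.099   0.2848] [248.7 153.2] [311.3 209.5]
0.68 [ 0.5336 -0.0985  0.2806] [249.2 153.4] [311.  211.4]
```

The bar in the top view (row ≈189) gives a hood angle of ≈0.90, so the bar is at ≈ (0.581, -0.105, 0.323). I'll move above it with the fingers closed.

```bash
python3 -m handwheel '1 -1 4 0;2 -4 8 0;3 -8 11 0;5 -12 11 0;8 -16 11 0' 0 && python3 -m handwheel '3 -3 0 0;6 -6 0 0;7 -6.6 0 0;7 -6.6 -2 0;7 -6.6 -2 0'
```

```text
time: 22.3
eef_pos: [0.5131, -0.0427, 0.3766]
tool_rot: [0.0, 0.066, 0.998, -0.0]
wrist_force: [1.5, 0.6, -0.4]
gripper_width: 0.0001
grasp_force: 0.0
time: 22.8
eef_pos: [0.582, -0.1072, 0.3518]
tool_rot: [-0.003, 0.067, 0.998, 0.001]
wrist_force: [-0.1, -0.1, -0.5]
gripper_width: 0.0
grasp_force: 0.0
```

```bash
python3 -m handwheel '0 0 -1.5 0;-0.1 0 -2.8 0;-0.6 0.1 -3.3 0;-1.1 0.15 -3.8 0;-1.1 0.15 -3.8 0' && python3 -m handwheel '-0.3 0.05 -0.25 0;-0.6 0.1 -0.5 0;-0.9 0.12 -0.7 0;-1.2 0.15 -0.95 0;-1.2 0.15 -0.95 0'&& python3 -m handwheel '-0.3 0.05 -0.25 0;-0.5 0.1 -0.5 0;-0.8 0.12 -0.75 0;-0.8 0.12 -0.75 0'
```

```text
time: 23.3
eef_pos: [0.5696, -0.1048, 0.3204]
tool_rot: [-0.0, 0.066, 0.998, -0.001]
wrist_force: [-6.8, 1.2, 11.8]
gripper_width: -0.0002
grasp_force: 5.8
time: 23.8
eef_pos: [0.5581, -0.1032, 0.3102]
tool_rot: [-0.0, 0.066, 0.998, -0.0]
wrist_force: [-5.6, 0.8, 8.0]
gripper_width: -0.0001
grasp_force: 4.2
time: 24.2
eef_pos: [0.5503, -0.1021, 0.3022]
tool_rot: [-0.001, 0.066, 0.998, -0.0]
wrist_force: [-3.9, 1.5, 5.7]
gripper_width: -0.0002
grasp_force: 2.9
```

The hood is at ≈0.76. I'll check that the ball is going into the cup before the last step.

```bash
python3 - <<'E'
from h import *
s=read_camera('scene')['frame'];t=read_camera('top')['frame']
f=lambda i:cv2.resize(i,(400,400),interpolation=cv2.INTER_CUBIC)
cv2.imwrite('pics/w5.png',np.hstack([f(s[160:240,240:320]),f(t[160:240,225:305])]))
E
```

```text
(no output)
```

View pics/w5.png

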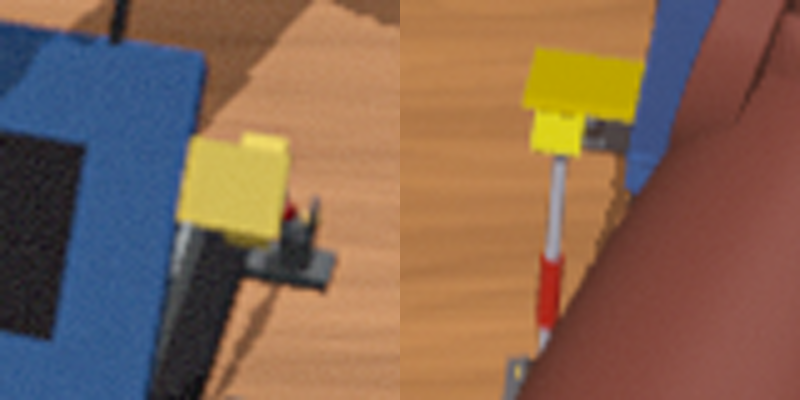

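The top view shows the rod running under the yellow socket (edge at crop (557,155)), with the ball now covered by the cup. I'll keep lowering until the force rises.

```bash
python3 -m handwheel '-0.25 0.03 -0.25 0;-0.5 0.06 -0.5 0;-0.5 0.06 -0.5 0' && python3 -m handwheel '-0.25 0.03 -0.25 0;-0.5 0.06 -0.5 0;-0.5 0.06 -0.5 0'
```

```text
time: 24.6
eef_pos: [0.5455, -0.1014, 0.2969]
tool_rot: [-0.001, 0.066, 0.998, -0.0]
wrist_force: [-3.0, 0.5, 2.8]
gripper_width: 0.0001
grasp_force: 1.9
time: 24.9
eef_pos: [0.5407, -0.1007, 0.2916]
tool_rot: [-0.0, 0.066, 0.998, 0.0]
wrist_force: [-1.9, 1.0, 2.3]
gripper_width: 0.0004
grasp_force: 1.2
```

```bash
python3 -m handwheel '-0.15 0.02 -0.2 0;-0.25 0.03 -0.3 0;-0.25 0.03 -0.3 0'
```

```text
time: 25.2
eef_pos: [0.5391, -0.1006, 0.2894]
tool_rot: [0.001, 0.066, 0.998, -0.0]
wrist_force: [-2.3, 0.8, 7.2]
gripper_width: -0.0003
grasp_force: 3.9
```

```bash
python3 -m handwheel '-0.05 0 -0.15 0;-0.1 0 -0.3 0;-0.1 0 -0.3 0'; python3 -m handwheel '-0.05 0 -0.15 0;-0.1 0 -0.3 0;-0.1 0 -0.3 0'
```

```text
time: 25.5
eef_pos: [0.5386, -0.1006, 0.2887]
tool_rot: [0.002, 0.066, 0.998, -0.001]
wrist_force: [-3.7, 2.4, 21.1]
gripper_width: 0.0
grasp_force: 10.3
time: 25.8
eef_pos: [0.5383, -0.1006, 0.2881]
tool_rot: [0.004, 0.066, 0.998, -0.001]
wrist_force: [-5.0, 3.9, 34.1]
gripper_width: 0.0001
grasp_force: 16.9
```

The resistance is now firm (34 N with under 1 mm of travel), so the ball is seated. I'll retract and verify.

```bash
python3 -m handwheel '0 0 2 0;0 0 5 0;-1 0 8 0;-3 4 10 0;-5 8 10 0' && python3 -m handwheel '-3 4 0 0;-6 8 0 0;-8 12 0 0;-10 16 0 0;-10 16 0 0' && python3 - <<'E'
from h import *
s=read_camera('scene');t=read_camera('top')
for a in (.68,.7,.72,.75):print(a,proj(s,bar(a)).round(1),proj(t,bar(a)).round(1))
g=t['frame'].max(2)
for v in range(200,220):print(v,g[v,303:320:4])
f=lambda i:cv2.resize(i,(400,400),interpolation=cv2.INTER_CUBIC)
cv2.imwrite('pics/w6.png',np.hstack([f(s['frame'][140:260,220:340]),f(t['frame'][150:250,225:325])]))
E
```

```text
time: 26.3
eef_pos: [0.4872, -0.0205, 0.3848]
tool_rot: [0.002, 0.067, 0.998, -0.0]
wrist_force: [0.6, 0.7, 0.3]
gripper_width: 0.0
grasp_force: 0.0
time: 26.8
eef_pos: [0.3849, 0.1432, 0.3833]
tool_rot: [0.001, 0.063, 0.998, 0.001]
wrist_force: [0.0, -0.1, 0.6]
gripper_width: 0.0002
grasp_force: 0.0
0.68 [249.2 153.4] [311.  211.4]
0.7 [248.7 153.2] [311.3 209.5]
0.72 [248.3 153. ] [311.6 207.6]
0.75 [247.6 152.7] [312.  204.7]
200 [147 151 141 140 142]
201 [145 163 150 148 141]
202 [130 142 154 157 152]
203 [145 131 131 140 158]
204 [145 143 144 130 130]
205 [146 142 144 143 143]
206 [147 143 145 144 144]
207 [129 136 144 142 144]
208 [ 65 104 125 135 143]
209 [ 62  58  64 101 129]
210 [66 61 62 57 80]
211 [57 61 66 59 61]
212 [103  73  59  61  63]
213 [150 118  88  73  57]
214 [148 146 133 117 129]
215 [148 147 146 147 174]
216 [177 147 145 145 158]
217 [209 177 174 145 159]
218 [210 209 207 174 190]
219 [210 209 207 205 222]
```

View pics/w6.png

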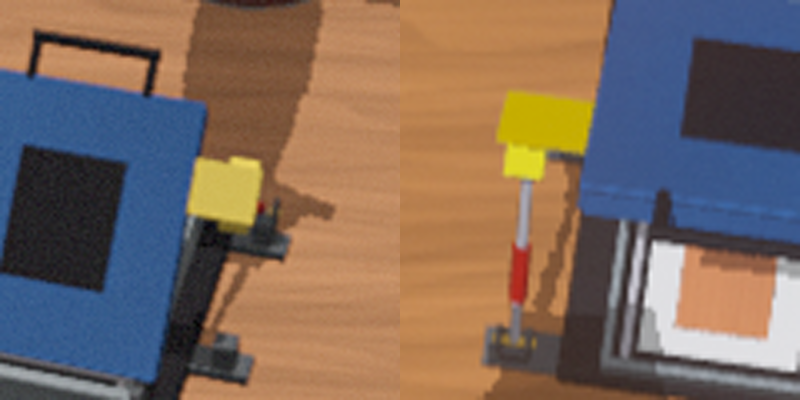

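After release the bar stays at row ≈211 (hood ≈0.70) and the rod runs into the cup. The hood's firm stop at that angle matches a seated ball, so I'm handing in.

```bash
python3 -c "
from h import *
print(sign_off())"
```

```text
the job is handed in; nothing more can be done
None
```

I handed the job in at about 27 s: the prop rod is up, the hood rests on it at about 0.70 rad, and the gripper is clear. The ball inside the socket wasn't visible; I judged it seated from the firm stop (34 N at the bar with under 1 mm of travel) and the hood angle. `sign_off()` gave no verdict, and I didn't re-measure the screwdriver, bottle and jar, though the arm's path stayed clear of them.

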